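Reset the tripped breakers behind a push-latch cover

ROBOT

A 6-joint arm with a two-finger parallel gripper is mounted at the origin on the work surface; the furniture and walls round the work are solid. World frame = base frame: x ahead of the robot, y to its left, z up, the work surface at z = 0. Lengths are in m, angles in rad, forces in N, time in s.
With the tool pointing down it reaches from about 0.25 to 0.775 m from the base axis. Payload 4 kg.
Tool frame: the origin (TCP) lies between the finger pads; the fingertips stand 14 mm ahead of it and the grasp point (between the pads) lies 5 mm behind it; z points along the fingers, y is the line along which they close (so a half turn about z gives the same grasp; the last joint's range is limited). The gripper opens to 85 mm and grips with 20 to 120 N. Pads are 22 mm wide; open, the fingers measure 114 mm over their backs; the gripper's body (76 mm by 85 mm) begins 54 mm behind the grasp point. The pads swing forward as they close: fully open they stand 13 mm farther back than shut.
Start: joints at [-1.445, 0.087, 1.371, -0, 1.684, -0.103], TCP at [0.125, -0.536, 0.219] pointing down, gripper open.
Joint ranges: [-3.1, 3.1], [-0.76, 2.03], [0.27, 2.55], [-1.08, 4.22], [0.17, 2.65], [-2.57, 2.57]. Speed limits (rad/s): [2.79, 2.79, 3.14, 3.14, 3.14, 3.14].

INTERFACE

Orientations are given as a rotation vector (axis times angle).
In Python, from workcell import env gives the robot as it stands.
- The arm moves only by the tool play_rows, never from a script. Its argument "commands" is a list of rows, each a list of 5 numbers: the opening, from -1 (shut) to 1 (fully open), then the shift along the tool's x, y, z each as a share of 0.5 m, from -1 to 1, then the turn about the tool's z as a share of 120 degrees, from -1 to 1. In form: [[grip, tx, ty, tz, yaw], ...]. A call has exactly 5 rows; each row is the pose to reach, as a shift and turn from the pose commanded when the call began, along the tool's axes at that moment; what a row does not reach only later rows make up. A row lasts 1/8 s, in which the tool goes at most 62.5 mm and 10.7 degrees, less where a joint would pass 70% of its speed; a pose out of reach is approached as far as the arm can. A call with a number of a shift or a turn outside -1 to 1 is refused whole. A call with a gripper value outside its range is refused whole. The fingers move at their own pace and stop on an object; "grip_force" is the grip in N (left out, the last holds). Time passes only in rows, so rows that repeat a pose let the fingers close, or fill a call up. It gives the time, the measured TCP pose, the force, the opening and the grip force at its end, in the units of the state.
- env.sense(): the state, without advancing time (a new reading comes with each control period).
- env.grab_frame(name): name is "side" or "top" or "wrist"; returns a dict with "frame" (400x640x3 uint8, red, green, blue), "vertical_fov" (degrees; the focal length in pixels is half the picture's height over the tangent of half this angle, whatever the lens; pixels are square), "cx", "cy" (the principal point, pixels), "R" (3x3) and "t" (3): a world point X has camera coordinates R X + t; the wrist camera has in their place "tool_from_camera" (4x4, takes a point from camera to tool coordinates, whose origin is the TCP and whose axes are the flange's). Camera axes: x right, y down, z forward; pixel columns grow to the right and rows downward; lengths in m; the calibration is good to about 2 mm. A picture is of the moment at which its call begins: read the wrist's pose just before it. There is no depth.
- env.sign_off(): hands the job in; it is judged then, once.
The state is a dict: "time": time; "joint_pos": joint angles; "qvel": joint speeds; "joint_efforts": joint torques, N m; "ee_pos": TCP position; "orientation": TCP orientation; "wrist_force": force on the tool from outside, world axes, zero at the start; "moment": the same for the moment, N m; "finger_gap": finger opening in m; "grasp_force": force on a finger pad.
Only numpy, scipy, OpenCV 4.12 (cv2) and the standard library are available. Lean on these libraries where they do the work, as an engineer would, in place of code of your own. Each camera call takes 0.05 s, during which the arm holds its last target. There are 200 camera calls.

TASK

The breakers in the grey bench supply box have tripped. Press the front of its closed cover down and let go, so that the push latch pops it open, switch on every rocker inside whose front end is not already fully down by pressing that end until it clicks over, then push the cover shut again and press it until it latches and stays closed. All of it is done by touch: lift or carry nothing, leave the box standing where it is and do not disturb the things lying round it.

Things in the scene. Friction and masses are not known exactly. Their poses are not given: they have to be found in the camera images.
- supply_box: Loose grey box, 2.6 kg, on feet, 137 x 132 x 64 mm. Origin: footprint centre at bench level; x to its back, y to its left, z up; front faces -x. Front 100 mm under a grey cover; raised back part (x 39 to 75 mm) carries the hinge. Under the cover a tray: rim z = 49 mm, floor plate z = 44 mm, two rockers 56 mm apart; in front of them a slot (x -52 to -35, y -18 to 12 mm) for the cover's tongue.
- cover (a joint): Cover's hinge angle, rad: 0 (to 0.015) latched shut (level), 1.65 fully open (standing, leaning 5 degrees back), -0.10 pressed in to its hard stop. A 4 mm plate, 100 mm from hinge to front edge, 132 mm wide, 13 mm skirt on front and sides; a tongue 20 mm wide, 40 mm long hangs under it 80 mm from the hinge. A damped spring opens it in 1.5 s; 1 to 2 N at the front edge.
- cover_press (a point): Where the cover is pressed: on its outer face, mid-width, 85 mm from the hinge, at four ribs; z = 64 mm when latched; moves with it. Push-push latch: each press of 6 mm or more below the latched level (hard stop at 8.5 mm), let go, changes it: latched, it springs open; pushed shut from open and pressed in, it comes up to 0 and stays. Axes at 0 as the box's; z out of the face.
- cover_hinge (a point): Point on the hinge axis at mid-width, in the plane of the cover's underside: box frame x = 38 mm, z = 60 mm. The axis runs along the box's y. Turns with the cover.
- rocker_left (a joint): Tilt of the left (+y) black rocker, rad: -0.16 tripped (front end up), +0.16 on (front end, nearest the box's front, down); it snaps to one or the other. Always tripped at the start. 37 mm long (x), 23 mm wide, pivot at box x = -8, y = 28, z = 45 mm; about 3 N on its front end tips it. A small white bar marks the front half.
- rocker_right (a joint): The same for the right (-y) rocker, pivot at box x = -8 mm, y = -28 mm, z = 45 mm. At the start it is tripped in some runs and on in others; seldom it hangs half-way (near 0), which counts as tripped: press it too. Pressing the front end of a rocker that is on does no harm.
- rocker_left_front (a point): Point on the top of the left rocker's front half, 13.5 mm in front of its pivot, where it is pressed. About z = 52 mm when tripped, 47 mm when on; a press ends there, on a firm stop.
- rocker_right_front (a point): The same point of the right rocker.
- screwdriver_b: Loose screwdriver with a blue handle, 26 x 175 x 26 mm, lying on the bench along the left side of the box. Bystander. Origin: centre of its underside, y along it, to the handle.
- tape_black: Loose roll of black insulating tape, 62 mm across, 19 mm high, lying flat in front of the box. Bystander. Origin: centre of its underside.
- terminal_strip: Loose grey strip of six screw terminals, 22 x 94 x 18 mm, lying in front of the box, to the left. Bystander. Origin: centre of its underside, y along it.

How it is judged:
By the outcome, as a careful person would: the job done as asked, in the order asked, and still so for the second after the job is handed in, with the robot touching nothing.
It also fails if it takes over 67 s, if anything falls off the work surface, if the arm or the gripper's body presses on something with over 40 N, if the wrist force passes 120 N, or if a joint passes its speed limit or range.

## Working session

There is one attempt and no reset: what is moved stays moved. The work goes in short steps, Python scripts to look and compute and a tool call to move; the robot and the scene stay as the last step left them, time stands still between calls to the robot, and variables do not carry over. Pictures are saved under pics/ and viewed, at most 10 in all, crops included, and the job is handed in when it is done.

Besides the shell and the picture viewer there is one more tool, called in YAML: its name, and indented under it one key for each argument. play_rows: Moves the arm, as the interface text tells. Its arguments: {"type":"object","properties":{"commands":{"type":"array","items":{"type":"array","items":{"type":"number"}}},"grip_force":{"type":"number"}},"required":["commands"]}

```bash
mkdir -p pics; python3 - <<'E'
from workcell import env
import cv2,pickle
s=env.sense();print({k:s[k] for k in('time','ee_pos','orientation','finger_gap','wrist_force')})
d={}
for n in('top','side'):
    f=env.grab_frame(n);d[n]=f;cv2.imwrite(f'pics/{n}0.png',f['frame'][:,:,::-1]);print(n,f['vertical_fov'],f['cx'],f['cy'],f['R'],f['t'])
pickle.dump(d,open('f0.pkl','wb'))
E
```

```text
{'time': 0.0, 'ee_pos': array([ 0.12466898, -0.53513854,  0.21770477]), 'orientation': array([-3.11882200e+00, -3.58356810e-01,  5.10062406e-05]), 'finger_gap': 0.08538961804793999, 'wrist_force': array([-0.48358586, -0.30429196,  0.01165482])}
top 55.628702623527744 317.63483053395925 206.00295671037085 [[-0.02277584 -0.99946656  0.02340631]
 [-0.99914984  0.02195141 -0.0348959 ]
 [ 0.03436349 -0.0241812  -0.99911682]] [0.2880309  0.42254875 0.92862358]
side 54.66580218671541 324.71999464463227 200.13657678545903 [[-0.78633176  0.61780246 -0.00157594]
 [ 0.55470197  0.70489049 -0.44208044]
 [-0.27200752 -0.34849607 -0.89697402]] [ 0.15158032 -0.41314642  1.15051536]
```

View pics/top0.png

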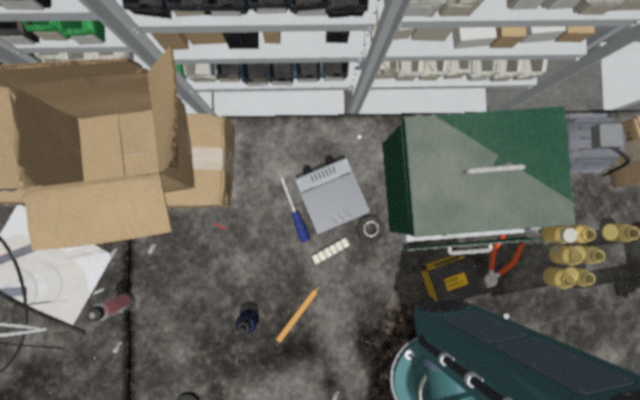

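View pics/side0.png

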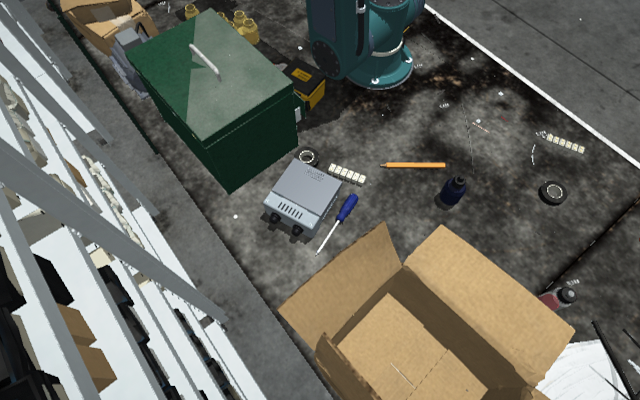

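The top view shows the box near (333,195), its vents (the back) towards +x and its front towards the robot. The screwdriver is at (295,210), the strip at (331,251) and the tape at (370,228). A tall green chest starts at column 385 on the right. The side view shows the same layout.

```bash
python3 - <<'E'
import pickle,cv2,numpy as np
d=pickle.load(open('f0.pkl','rb'))
a=d['top']['frame'][145:270,270:420];b=d['side']['frame'][140:265,235:385]
im=np.hstack([cv2.resize(x,(400*1,333),interpolation=cv2.INTER_CUBIC) for x in(a,b)])
cv2.imwrite('pics/crop.png',im[:,:,::-1])
E
```

```text
(no output)
```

View pics/crop.png

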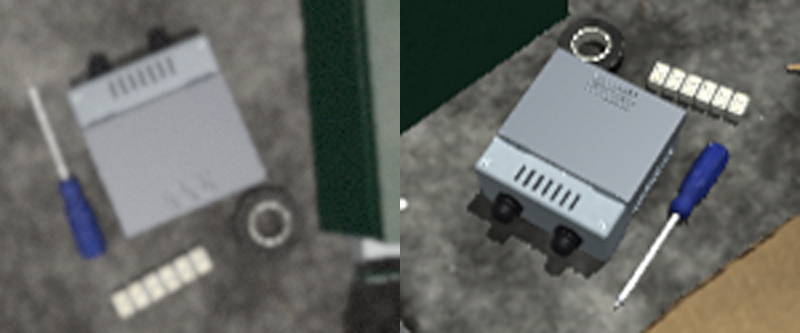

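The zoomed crop shows the closed cover's corners clearly in both views; I triangulate these and the chest's top corners.

```bash
cat > h.py <<'E'
import numpy as np
def ray(f,p):
    fl=200/np.tan(np.radians(f['vertical_fov']/2));R=np.array(f['R']);t=np.array(f['t'])
    v=R.T@np.array([(p[0]-f['cx'])/fl,(p[1]-f['cy'])/fl,1.]);return -R.T@t,v/np.linalg.norm(v)
def plane(f,p,z):
    c,v=ray(f,p);return c+v*(z-c[2])/v[2]
def tri(f,p,g,q):
    c,v=ray(f,p);e,w=ray(g,q);s=np.linalg.lstsq(np.c_[v,-w],e-c,rcond=None)[0]
    a=c+v*s[0];b=e+w*s[1];return (a+b)/2,np.linalg.norm(a-b)
def proj(f,X):
    fl=200/np.tan(np.radians(f['vertical_fov']/2));c=np.array(f['R'])@X+f['t'];return c[:2]/c[2]*fl+[f['cx'],f['cy']]
E
python3 - <<'E'
import pickle,numpy as np;from h import *
np.set_printoptions(precision=4,suppress=True)
d=pickle.load(open('f0.pkl','rb'));T,S=d['top'],d['side'];k=150/400
T0=lambda p:np.array(p)*k+[270,145];S0=lambda p:np.array(p)*k+[235,140]
P={'FL':((126,237),(287,110)),'FR':((265,180),(155,50)),'HL':((84,128),(224,200)),'HR':((218,75),(97,137)),'BL':((68,95),(207,222)),'BR':((207,36),(78,160))}
for n,(a,b) in P.items(): print(n,*tri(T,T0(a),S,S0(b)),plane(T,T0(a),.064),plane(S,S0(b),.064))
for a,b in(((412,235),(297,90)),((405,117),(205,138)),((575,222),(205,10)),((565,108),(128,48))): print('chest',*tri(T,a,S,b))
for nm,a,z in(('tape',(268,222),.019),('strip',(162,282),.018),('sd',(80,220),.02)):print(nm,plane(T,T0(a),z))
a=np.array([plane(T,T0(P[n][0]),.064)[:2] for n in('FL','FR','HR','HL')]); b=np.array([plane(S,S0(P[n][1]),.064)[:2] for n in('FL','FR','HR','HL')])
M=np.array([(-62,66),(-62,-66),(38,-66),(38,66)])/1e3
for q in(a,b,(a+b)/2):
    z=(q-q.mean(0))@[1,1j];m=(M-M.mean(0))@[1,1j];s=(np.vdot(m,z)/np.vdot(m,m));yaw=np.angle(s)
    c,sn=np.cos(yaw),np.sin(yaw);o=q.mean(0)-np.array([[c,-sn],[sn,c]])@M.mean(0);print('origin',o,'yaw deg',np.degrees(yaw),'scale',abs(s))
E
```

```text
FL [0.3628 0.2827 0.0698] 0.0007507016281364876 [0.3628 0.2823 0.064 ] [0.3603 0.2806 0.064 ]
FR [0.411  0.1586 0.0588] 0.004524960191417606 [0.4092 0.1609 0.064 ] [0.4143 0.1599 0.064 ]
HL [0.4572 0.3163 0.0693] 2.8653236434022723e-06 [0.4576 0.3164 0.064 ] [0.4558 0.3144 0.064 ]
HR [0.503  0.1977 0.0573] 0.0025458219771458666 [0.5012 0.1993 0.064 ] [0.5052 0.2002 0.064 ]
BL [0.4841 0.329  0.0857] 0.0002374580995031477 [0.4864 0.3296 0.064 ] [0.479  0.3214 0.064 ]
BR [0.5329 0.2099 0.0699] 0.0039153676889536115 [0.5354 0.208  0.064 ] [0.5305 0.2084 0.064 ]
chest [0.3588 0.1091 0.2184] 0.009821501967471502
chest [0.5778 0.1224 0.2506] 0.00568169420493276
chest [ 0.3835 -0.2061  0.2293] 0.008942522193091352
chest [ 0.5884 -0.171   0.2593] 0.0028573915011697827
tape [0.3716 0.152  0.019 ]
strip [0.3196 0.2496 0.018 ]
sd [0.3774 0.3226 0.02  ]
origin [0.4439 0.244 ] yaw deg 20.873354894077654 scale 0.9787509547787414
origin [0.445  0.2435] yaw deg 22.988082638619524 scale 0.983330489651756
origin [0.4444 0.2437] yaw deg 21.933186953648033 scale 0.9808736723930498
```

Origin is about (0.444, 0.244) with a yaw of about 22°. The corner heights (57–70 mm) and scale 0.98 agree with the given sizes. I'm moving in over clear space, with the fingers shut as a poker.

play_rows:
  commands:
    - [-1, 0.05, -0.08, -0.12, -0.08]
    - [-1, 0.12, -0.17, -0.2, -0.17]
    - [-1, 0.18, -0.26, -0.26, -0.25]
    - [-1, 0.24, -0.34, -0.26, -0.33]
    - [-1, 0.29, -0.41, -0.26, -0.37]
  grip_force: 30

```text
time: 0.72
ee_pos: [0.2201, -0.3013, 0.3501]
orientation: [2.749, 1.515, 0.001]
wrist_force: [-0.1, 0.1, -0.4]
finger_gap: 0.0002
grasp_force: 0.0
```

play_rows:
  commands:
    - [-1, 0.11, -0.05, -0.02, -0.08]
    - [-1, 0.22, -0.1, -0.02, -0.16]
    - [-1, 0.34, -0.14, -0.02, -0.25]
    - [-1, 0.45, -0.19, -0.02, -0.34]
    - [-1, 0.56, -0.24, -0.02, -0.42]

```text
time: 1.35
ee_pos: [0.2683, -0.0007, 0.3586]
orientation: [1.842, 2.544, 0.001]
wrist_force: [1.1, 0.3, 0.5]
finger_gap: -0.0
grasp_force: 0.0
```

play_rows:
  commands:
    - [-1, 0.09, 0.06, 0, -0.02]
    - [-1, 0.19, 0.14, 0, -0.03]
    - [-1, 0.28, 0.24, 0, -0.03]
    - [-1, 0.34, 0.31, 0, -0.03]
    - [-1, 0.34, 0.31, 0, -0.03]

```text
time: 1.98
ee_pos: [0.3644, 0.2092, 0.3561]
orientation: [-1.76, -2.598, 0.007]
wrist_force: [0.4, -0.1, 0.3]
finger_gap: -0.0002
grasp_force: 0.0
```

```bash
cat >> h.py <<'E'
def wrist(env):
    from scipy.spatial.transform import Rotation as Ro
    s=env.sense();f=env.grab_frame('wrist');M=np.array(f['tool_from_camera']);A=Ro.from_rotvec(s['orientation']).as_matrix()
    Rw=A@M[:3,:3];c=A@M[:3,3]+s['ee_pos'];f['R']=Rw.T;f['t']=-Rw.T@c;return f,s
E
python3 - <<'E'
from workcell import env
from h import *;import cv2,pickle
f,s=wrist(env);print(s['ee_pos'],s['orientation'],s['wrist_force'],f['tool_from_camera'])
pickle.dump(f,open('w1.pkl','wb'));cv2.imwrite('pics/w1.png',f['frame'][:,:,::-1])
E
```

```text
[0.36442217 0.20922685 0.35613498] [-1.76007965 -2.59806618  0.0074098 ] [ 0.43906359 -0.08268303  0.25845498] [[-2.73906263e-04 -9.50961927e-01 -3.09307836e-01  8.02720895e-02]
 [ 9.99999960e-01 -2.80491113e-04 -2.31804111e-05 -5.72256654e-05]
 [-6.47144109e-05 -3.09307830e-01  9.50961967e-01 -1.55144494e-01]
 [ 0.00000000e+00  0.00000000e+00  0.00000000e+00  1.00000000e+00]]
```

View pics/w1.png

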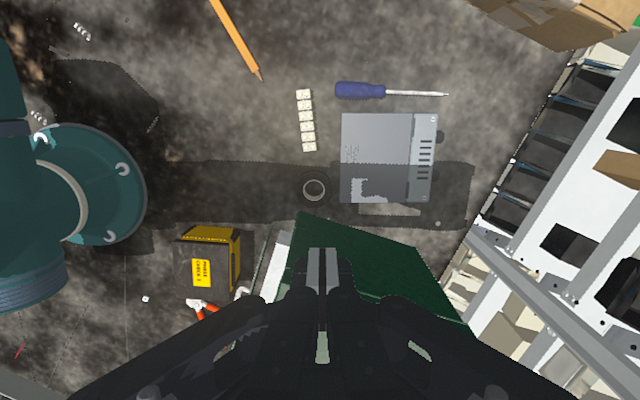

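The wrist view shows the box at (340–437, 113–203) with its front edge to the left. The screwdriver is above it, the strip and tape are on the left, and the fingertips are at (322,250). I zoom in on the box corners.

```bash
python3 - <<'E'
import pickle,cv2
f=pickle.load(open('w1.pkl','rb'));print(f['vertical_fov'],f['cx'],f['cy'],[k for k in f])
a=f['frame'][95:220,290:450];cv2.imwrite('pics/w1c.png',cv2.resize(a,None,fx=5,fy=4.8,interpolation=cv2.INTER_CUBIC)[:,:,::-1]) if 0 else cv2.imwrite('pics/w1c.png',cv2.resize(a,(768,600),interpolation=cv2.INTER_CUBIC)[:,:,::-1])
E
```

```text
66.18672872501458 321.9887223422182 203.13748574062566 ['frame', 'vertical_fov', 'cx', 'cy', 'tool_from_camera', 'R', 't']
```

View pics/w1c.png

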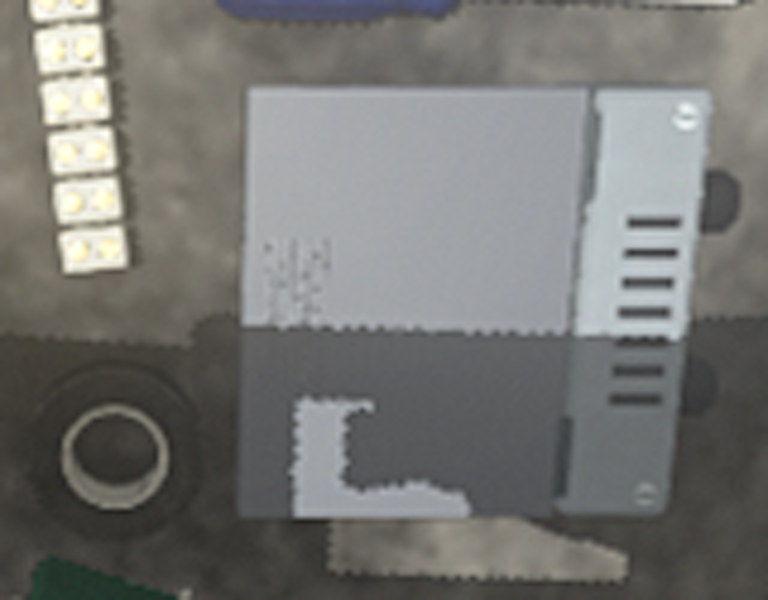

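The crop shows the cover corners at front-left (248,88), front-right (240,517), hinge-left (588,88) and hinge-right (562,515), with the ribs around (298,280).

```bash
python3 - <<'E'
import pickle,numpy as np;from h import *
np.set_printoptions(precision=4,suppress=True)
f=pickle.load(open('w1.pkl','rb'));K=lambda p:np.array(p)/4.8+[290,95]-.4
Q=[plane(f,K(p),.064)[:2] for p in((248,88),(240,517),(562,515),(588,88),(712,90),(665,517))];Q=np.array(Q);print(Q)
M=np.array([(-62,66),(-62,-66),(38,-66),(38,66),(75,66),(75,-66)])/1e3
for i in([0,1,2,3],[0,1,4,5],[0,1,2,3,4,5]):
    q=Q[i];m0=M[i];z=(q-q.mean(0))@[1,1j];m=(m0-m0.mean(0))@[1,1j];s=np.vdot(m,z)/np.vdot(m,m);y=np.angle(s)
    R=np.array([[np.cos(y),-np.sin(y)],[np.sin(y),np.cos(y)]]);o=q.mean(0)-R@m0.mean(0);print(o,np.degrees(y),abs(s))
print('ribs',plane(f,K((298,280)),.064), 'expected press (box -47,0) ->',o+R@[-.047,0])
print('tape',plane(f,K((115,455)),.019)[:2],'strip end',plane(f,K((95,250)),.018)[:2],'sd',plane(f,K((340,15)),.013)[:2])
E
```

```text
[[0.3628 0.2813]
 [0.4115 0.1593]
 [0.5063 0.1981]
 [0.4546 0.318 ]
 [0.4884 0.3308]
 [0.537  0.2097]]
[0.4449 0.2437] 22.33614610452129 0.9971976342827278
[0.4439 0.2429] 21.750662146017422 0.9889160568653991
[0.4443 0.2432] 22.071708247573486 0.9906275007781623
ribs [0.3986 0.2355 0.064 ] expected press (box -47,0) -> [0.4008 0.2255]
tape [0.3702 0.1515] strip end [0.3385 0.2146] sd [0.3845 0.3125]
```

play_rows:
  commands:
    - [-1, 0, 0.08, 0.12, 0]
    - [-1, 0, 0.08, 0.24, 0]
    - [-1, 0, 0.08, 0.36, 0]
    - [-1, 0, 0.08, 0.48, 0]
    - [-1, 0, 0.08, 0.53, 0]

```text
time: 2.65
ee_pos: [0.3981, 0.219, 0.09]
orientation: [-1.769, -2.592, 0.009]
wrist_force: [-0.4, -0.1, -0.0]
finger_gap: -0.0002
grasp_force: 0.0
```

play_rows:
  commands:
    - [-1, 0.01, 0.008, 0.01, 0]
    - [-1, 0.01, 0.008, 0.02, 0]
    - [-1, 0.01, 0.008, 0.026, 0]
    - [-1, 0.01, 0.008, 0.03, 0]
    - [-1, 0.01, 0.008, 0.03, 0]

```text
time: 3.28
ee_pos: [0.4032, 0.2278, 0.0794]
orientation: [1.768, 2.596, 0.001]
wrist_force: [-0.1, 0.8, 0.2]
finger_gap: -0.0001
grasp_force: 0.0
```

play_rows:
  commands:
    - [-1, 0, 0, 0.006, 0]
    - [-1, 0, 0, 0.012, 0]
    - [-1, 0, 0, 0.018, 0]
    - [-1, 0, 0, 0.022, 0]
    - [-1, 0, 0, 0.022, 0]

```text
time: 3.9
ee_pos: [0.4028, 0.2276, 0.0676]
orientation: [-1.768, -2.597, 0.001]
wrist_force: [-0.0, -0.2, 0.0]
finger_gap: -0.0003
grasp_force: 0.0
```

play_rows:
  commands:
    - [-1, 0, 0, 0.003, 0]
    - [-1, 0, 0, 0.006, 0]
    - [-1, 0, 0, 0.008, 0]
    - [-1, 0, 0, 0.008, 0]
    - [-1, 0, 0, 0.008, 0]

```text
time: 4.53
ee_pos: [0.403, 0.2277, 0.0639]
orientation: [1.768, 2.597, 0.0]
wrist_force: [0.9, -0.4, 0.5]
finger_gap: -0.0002
grasp_force: 0.0
```

```bash
python3 - <<'E'
from workcell import env
from h import *;import cv2
f,s=wrist(env);print(s['ee_pos'],s['wrist_force'],s['moment'])
g=env.grab_frame('side')['frame'][100:260,220:400]
cv2.imwrite('pics/w2.png',np.hstack([f['frame'][60:330,150:510],cv2.resize(g,(304,270))])[:,:,::-1])
E
```

```text
[0.40301788 0.2276981  0.06393043] [ 0.88591238 -0.36596457  0.46811974] [-0.0058194  -0.04816634  0.0038456 ]
```

View pics/w2.png

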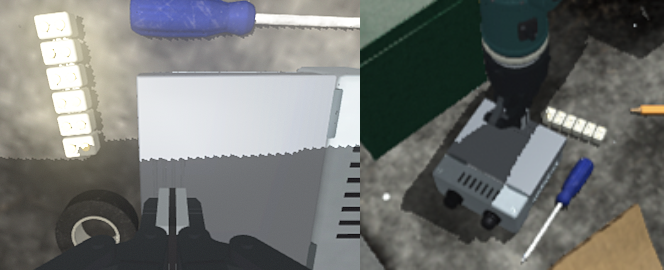

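The view shows the tips at crop (175,187) just in front of the ribs, with the cover still level and no force yet. I keep going down in small steps.

play_rows:
  commands:
    - [-1, 0, 0, 0.004, 0]
    - [-1, 0, 0, 0.008, 0]
    - [-1, 0, 0, 0.01, 0]
    - [-1, 0, 0, 0.01, 0]
    - [-1, 0, 0, 0.01, 0]

```text
time: 5.25
ee_pos: [0.403, 0.2277, 0.0589]
orientation: [1.768, 2.597, 0.0]
wrist_force: [0.4, 0.3, -0.4]
finger_gap: 0.0003
grasp_force: 0.0
```

play_rows:
  commands:
    - [-1, 0, 0, 0.004, 0]
    - [-1, 0, 0, 0.008, 0]
    - [-1, 0, 0, 0.01, 0]
    - [-1, 0, 0, 0.01, 0]
    - [-1, 0, 0, 0.01, 0]

```text
time: 5.88
ee_pos: [0.403, 0.2277, 0.0539]
orientation: [1.768, 2.597, -0.0]
wrist_force: [-0.8, 0.3, 0.4]
finger_gap: 0.0001
grasp_force: 0.0
```

```bash
python3 - <<'E'
from workcell import env
from h import *;import cv2
f,s=wrist(env);print(s['ee_pos'],s['wrist_force'],s['moment'])
g=env.grab_frame('side')['frame'][110:240,230:380]
cv2.imwrite('pics/w3.png',np.hstack([cv2.resize(f['frame'][170:300,240:420],(415,300)),cv2.resize(g,(346,300))])[:,:,::-1])
E
```

```text
[0.40300471 0.22769639 0.05392122] [-0.83665157  0.3291379   0.43594544] [ 0.01479019 -0.02270599  0.01263801]
```

View pics/w3.png

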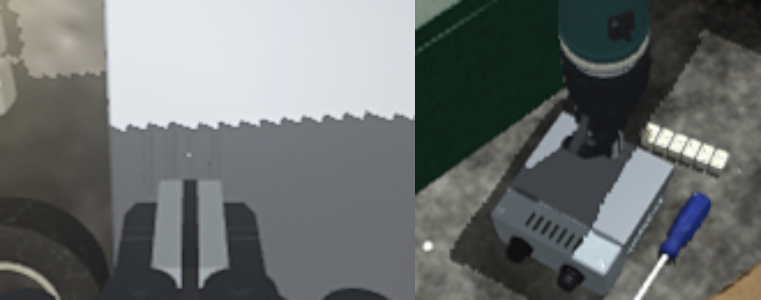

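Still no contact. In the wrist picture the tips (row 248) fit a tip standing at or behind the TCP rather than 14 mm ahead, so I go on by feel.

play_rows:
  commands:
    - [-1, 0, 0, 0.003, 0]
    - [-1, 0, 0, 0.006, 0]
    - [-1, 0, 0, 0.008, 0]
    - [-1, 0, 0, 0.008, 0]
    - [-1, 0, 0, 0.008, 0]

```text
time: 6.6
ee_pos: [0.4031, 0.2277, 0.05]
orientation: [1.768, 2.597, 0.0]
wrist_force: [-0.5, 0.4, 0.2]
finger_gap: -0.0002
grasp_force: 0.8
```

play_rows:
  commands:
    - [-1, 0, 0, 0.003, 0]
    - [-1, 0, 0, 0.006, 0]
    - [-1, 0, 0, 0.008, 0]
    - [-1, 0, 0, 0.008, 0]
    - [-1, 0, 0, 0.008, 0]

```text
time: 7.22
ee_pos: [0.403, 0.2277, 0.0459]
orientation: [1.768, 2.597, 0.0]
wrist_force: [-0.1, 0.3, 1.3]
finger_gap: -0.0003
grasp_force: 0.8
```

play_rows:
  commands:
    - [-1, 0, 0, 0.002, 0]
    - [-1, 0, 0, 0.004, 0]
    - [-1, 0, 0, 0.004, 0]
    - [-1, 0, 0, 0.004, 0]
    - [-1, 0, 0, 0.004, 0]

```text
time: 7.85
ee_pos: [0.4031, 0.2277, 0.0439]
orientation: [1.768, 2.597, 0.0]
wrist_force: [-0.0, -0.0, 2.0]
finger_gap: 0.0
grasp_force: 0.9
```

```bash
python3 - <<'E'
from workcell import env
from h import *;import cv2,pickle
f,s=wrist(env);g=env.grab_frame('side');t=env.grab_frame('top');pickle.dump((f,g,t),open('w4.pkl','wb'))
import time
print(s['ee_pos'],s['wrist_force'],s['joint_pos'],s['joint_efforts'])
a=f['frame'][170:300,240:420]
p=pickle.load(open('f0.pkl','rb'))
d=np.abs(p['side']['frame'].astype(int)-g['frame']).max(2)
cv2.imwrite('pics/w4.png',np.hstack([cv2.resize(a,(400,300)),cv2.resize(g['frame'][110:240,230:380],(346,300))])[:,:,::-1])
E
```

```text
[0.40306953 0.22771623 0.04392033] [-0.00915076 -0.03566912  2.01848689] [ 3.91763000e-01 -6.79729715e-04  1.81986048e+00 -1.08714558e-04
  1.32218143e+00  1.64482920e-02] [ 1.43052274e-02 -2.74441749e+01 -2.73132885e+01 -4.17055911e-03
  1.24740545e-01  1.25683227e-04]
```

View pics/w4.png

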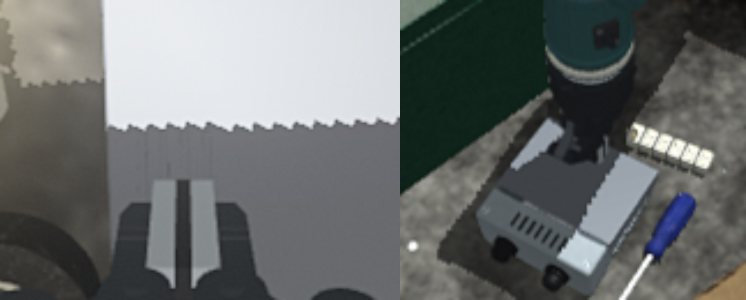

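Contact at TCP z≈0.048, so the shut fingertips work about 15 mm behind the TCP. I press on to the stop.

play_rows:
  commands:
    - [-1, 0, 0, 0.002, 0]
    - [-1, 0, 0, 0.004, 0]
    - [-1, 0, 0, 0.006, 0]
    - [-1, 0, 0, 0.007, 0]
    - [-1, 0, 0, 0.007, 0]

```text
time: 8.62
ee_pos: [0.4034, 0.2278, 0.0425]
orientation: [1.767, 2.596, 0.001]
wrist_force: [-3.9, -1.5, 13.8]
finger_gap: -0.0001
grasp_force: 6.4
```

Hard stop felt. I release by going up, then forward of the box, so the cover can swing open.

play_rows:
  commands:
    - [-1, 0, 0, -0.03, 0]
    - [-1, 0, -0.02, -0.1, 0]
    - [-1, 0, -0.1, -0.2, 0]
    - [-1, 0, -0.18, -0.28, 0]
    - [-1, 0, -0.2, -0.32, 0]

```text
time: 9.25
ee_pos: [0.3089, 0.1908, 0.2031]
orientation: [1.766, 2.595, 0.005]
wrist_force: [0.2, 0.8, 0.0]
finger_gap: 0.0002
grasp_force: 0.0
```

play_rows:
  commands:
    - [-0.3, 0, 0, 0, 0]
    - [-0.3, 0, 0, 0, 0]
    - [-0.3, 0, 0, 0, 0]
    - [-0.3, 0, 0, 0, 0]
    - [-0.3, 0, 0, 0, 0]

```text
time: 9.88
ee_pos: [0.3099, 0.191, 0.1997]
orientation: [-1.768, -2.596, 0.002]
wrist_force: [-0.4, 0.2, 0.1]
finger_gap: 0.0298
grasp_force: 0.0
```

play_rows:
  commands:
    - [-0.3, 0, 0, 0, 0]
    - [-0.3, 0, 0, 0, 0]
    - [-0.3, 0, 0, 0, 0]
    - [-0.3, 0, 0, 0, 0]
    - [-0.3, 0, 0, 0, 0]

```text
time: 10.5
ee_pos: [0.3099, 0.191, 0.2004]
orientation: [1.768, 2.597, 0.0]
wrist_force: [0.1, -0.3, 0.7]
finger_gap: 0.0298
grasp_force: 0.0
```

```bash
python3 - <<'E'
from workcell import env
from h import *;import cv2,pickle
f,s=wrist(env);g=env.grab_frame('top');pickle.dump((f,g),open('w5.pkl','wb'))
print(s['ee_pos'],s['orientation'],s['finger_gap'],s['wrist_force'])
cv2.imwrite('pics/w5.png',np.hstack([cv2.resize(f['frame'][40:290,230:480],(500,500)),cv2.resize(g['frame'][130:270,280:364],(300,500))])[:,:,::-1])
E
```

```text
[0.30993009 0.1910455  0.20043388] [1.76782012e+00 2.59684935e+00 1.04066359e-04] 0.02977871253668286 [ 0.09107084 -0.31814763  0.71100639]
```

View pics/w5.png

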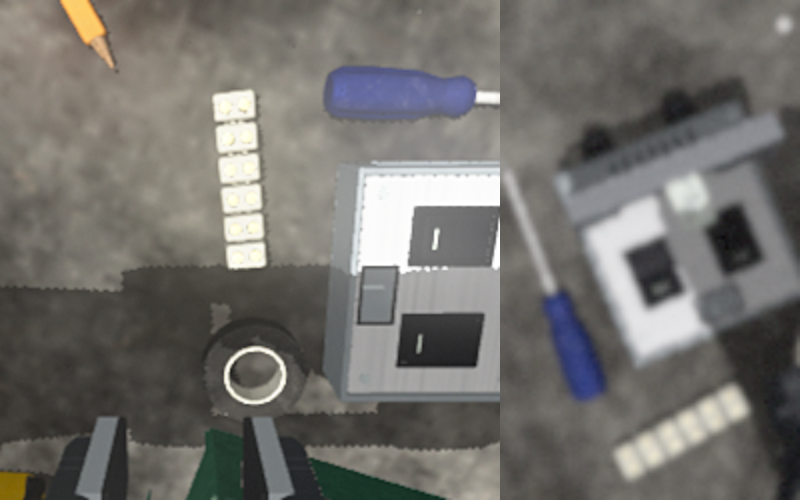

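The cover stands open. The white marks are at (436,238) on the left rocker and (420,343) on the right, and the tongue slot is at (358–397, 266–324). I check those against the model while the fingers open further.

play_rows:
  commands:
    - [0.4, 0, 0, 0, 0]
    - [0.4, 0, 0, 0, 0]
    - [0.4, 0, 0, 0, 0]
    - [0.4, 0, 0, 0, 0]
    - [0.4, 0, 0, 0, 0]

```text
time: 11.22
ee_pos: [0.3099, 0.191, 0.2004]
orientation: [1.768, 2.597, -0.0]
wrist_force: [0.4, 0.8, 0.4]
finger_gap: 0.0597
grasp_force: 0.0
```

```bash
python3 - <<'E'
from workcell import env
import pickle,numpy as np,cv2;from h import *
np.set_printoptions(precision=4,suppress=True)
f,g=pickle.load(open('w5.pkl','rb'));K=lambda p:np.array(p)/2+[230,40]-.25
o=np.array([.4445,.2433]);y=np.radians(22);R=np.array([[np.cos(y),-np.sin(y)],[np.sin(y),np.cos(y)]])
for n,p,z in(('markL',(436,238),.051),('markR',(420,343),.051),('RfrontL',(402,315),.05),('RfrontR',(396,366),.05),('RbackL',(483,313),.045),('LfrontL',(412,206),.05),('LfrontR',(408,264),.05),('slotFL',(362,266),.044),('slotBR',(394,325),.044),('rimFL',(360,167),.049),('rimFR',(348,393),.049)):
    print(n,R.T@(plane(f,K(p),z)[:2]-o)*1e3)
s=env.sense();print('tcp box',R.T@(s['ee_pos'][:2]-o)*1e3,s['finger_gap'])
w,_=wrist(env);hsv=cv2.cvtColor(w['frame'],cv2.COLOR_RGB2GRAY)
for r in(246,252,258):print(r,hsv[r,250:400:3])
E
```

```text
markL [-18.7829  28.5703]
markR [-20.6581 -26.9282]
RfrontL [-31.3188 -11.7331]
RfrontR [-31.6542 -40.2308]
RbackL [ 13.2047 -12.5462]
LfrontL [-32.0487  44.3312]
LfrontR [-31.001   15.2734]
slotFL [-52.4705  13.116 ]
slotBR [-32.8167 -19.1197]
rimFL [-58.8428  63.1151]
rimFR [-55.8765 -56.1988]
tcp box [-144.3359    1.9455] 0.05967533404345616
246 [ 57  58  54  58  60  61  59  57  61  63  58  56  57  63  69  69  66  67
  73  73  72  70  72  79  74  72  69  63  63 105 105  91  91  91  91  89
  91  89  88  83  84  81  81  68 105  95  72  48 114 119]
252 [81 84 80 49 53 57 55 51 52 57 58 55 58 64 67 67 67 68 71 68 65 63 74 75
 72 73 79 79 72 71 72 77 80 73 71 61 65 71 65 64 68 68 72 66 60 52 80 87
 89 83]
258 [122 129  40  39  56  83  93  91  87  87  82  85  92 106 117 111  75  70
  69  65  61  58  70  73  68  79  83  88  56  51  55  51  51  59  72  69
  66  71  68  69  72  75  72  61  44  36  34 133 124 125]
```

play_rows:
  commands:
    - [0.4, 0.03, 0.09, 0, 0]
    - [0.4, 0.052, 0.176, 0.06, 0]
    - [0.4, 0.052, 0.176, 0.15, 0]
    - [0.4, 0.052, 0.176, 0.24, 0]
    - [0.4, 0.052, 0.176, 0.28, 0]

```text
time: 11.9
ee_pos: [0.3804, 0.2466, 0.057]
orientation: [-1.766, -2.595, 0.008]
wrist_force: [-0.2, 0.3, -0.1]
finger_gap: 0.0599
grasp_force: 0.0
```

play_rows:
  commands:
    - [0.4, 0, 0, 0.015, 0]
    - [0.4, 0, 0, 0.03, 0]
    - [0.4, 0, 0, 0.035, 0]
    - [0.4, 0, 0, 0.04, 0]
    - [0.4, 0, 0, 0.04, 0]

```text
time: 12.52
ee_pos: [0.3825, 0.2476, 0.0408]
orientation: [1.768, 2.597, 0.001]
wrist_force: [0.1, -0.4, 0.3]
finger_gap: 0.0596
grasp_force: 0.0
```

play_rows:
  commands:
    - [0.4, 0, 0, 0.004, 0]
    - [0.4, 0, 0, 0.008, 0]
    - [0.4, 0, 0, 0.012, 0]
    - [0.4, 0, 0, 0.012, 0]
    - [0.4, 0, 0, 0.012, 0]

```text
time: 13.15
ee_pos: [0.3822, 0.2475, 0.0343]
orientation: [-1.768, -2.597, 0.0]
wrist_force: [-0.3, -0.1, -0.3]
finger_gap: 0.06
grasp_force: 0.0
```

play_rows:
  commands:
    - [0.4, 0, 0, 0.003, 0]
    - [0.4, 0, 0, 0.006, 0]
    - [0.4, 0, 0, 0.008, 0]
    - [0.4, 0, 0, 0.008, 0]
    - [0.4, 0, 0, 0.008, 0]

```text
time: 13.78
ee_pos: [0.3823, 0.2475, 0.0303]
orientation: [1.768, 2.597, -0.0]
wrist_force: [0.0, -0.1, -0.1]
finger_gap: 0.0596
grasp_force: 0.0
```

play_rows:
  commands:
    - [0.4, 0, 0, 0.003, 0]
    - [0.4, 0, 0, 0.006, 0]
    - [0.4, 0, 0, 0.006, 0]
    - [0.4, 0, 0, 0.006, 0]
    - [0.4, 0, 0, 0.006, 0]

```text
time: 14.4
ee_pos: [0.3825, 0.2476, 0.0283]
orientation: [1.768, 2.597, 0.001]
wrist_force: [-3.0, -0.7, 4.7]
finger_gap: 0.0595
grasp_force: 2.7
```

play_rows:
  commands:
    - [0.4, 0, 0, 0.003, 0]
    - [0.4, 0, 0, 0.006, 0]
    - [0.4, 0, 0, 0.006, 0]
    - [0.4, 0, 0, 0.006, 0]
    - [0.4, 0, 0, 0.006, 0]

```text
time: 15.02
ee_pos: [0.3827, 0.2477, 0.028]
orientation: [1.767, 2.596, 0.002]
wrist_force: [-8.6, -3.6, 20.3]
finger_gap: 0.0599
grasp_force: 9.7
```

Firm stop at z≈0.028, which is 2–3 mm after contact. Now the right rocker.

play_rows:
  commands:
    - [0.4, 0, 0, -0.05, 0]
    - [0.4, -0.03, 0, -0.08, 0]
    - [0.4, -0.112, 0, -0.08, 0]
    - [0.4, -0.112, 0, -0.08, 0]
    - [0.4, -0.112, 0, -0.07, 0]

```text
time: 15.65
ee_pos: [0.4031, 0.1951, 0.0593]
orientation: [1.769, 2.596, 0.001]
wrist_force: [-0.1, -1.0, -0.4]
finger_gap: 0.0597
grasp_force: 0.0
```

play_rows:
  commands:
    - [0.4, 0, 0, 0.03, 0]
    - [0.4, 0, 0, 0.04, 0]
    - [0.4, 0, 0, 0.05, 0]
    - [0.4, 0, 0, 0.056, 0]
    - [0.4, 0, 0, 0.056, 0]

```text
time: 16.27
ee_pos: [0.4027, 0.1954, 0.0312]
orientation: [-1.768, -2.597, 0.0]
wrist_force: [0.0, -0.7, -0.4]
finger_gap: 0.0599
grasp_force: 0.0
```

play_rows:
  commands:
    - [0.4, 0, 0, 0.003, 0]
    - [0.4, 0, 0, 0.006, 0]
    - [0.4, 0, 0, 0.008, 0]
    - [0.4, 0, 0, 0.008, 0]
    - [0.4, 0, 0, 0.008, 0]

```text
time: 16.9
ee_pos: [0.4031, 0.1955, 0.0283]
orientation: [1.767, 2.597, 0.001]
wrist_force: [-1.6, -0.5, 5.3]
finger_gap: 0.0596
grasp_force: 2.7
```

play_rows:
  commands:
    - [0.4, 0, 0, 0.003, 0]
    - [0.4, 0, 0, 0.006, 0]
    - [0.4, 0, 0, 0.007, 0]
    - [0.4, 0, 0, 0.007, 0]
    - [0.4, 0, 0, 0.007, 0]

```text
time: 17.52
ee_pos: [0.4035, 0.1956, 0.0279]
orientation: [1.767, 2.596, 0.002]
wrist_force: [-9.9, -3.7, 21.9]
finger_gap: 0.0597
grasp_force: 11.1
```

play_rows:
  commands:
    - [0.4, 0, 0, -0.1, 0]
    - [0.4, 0, -0.05, -0.2, 0]
    - [-1, 0.02, -0.12, -0.3, 0]
    - [-1, 0.06, -0.176, -0.353, 0]
    - [-1, 0.06, -0.176, -0.353, 0]

```text
time: 18.15
ee_pos: [0.3101, 0.1919, 0.2034]
orientation: [1.763, 2.595, 0.01]
wrist_force: [1.2, -0.8, -0.5]
finger_gap: 0.0052
grasp_force: 0.0
```

play_rows:
  commands:
    - [-1, 0, 0, 0, 0]
    - [-1, 0, 0, 0, 0]
    - [-1, 0, 0, 0, 0]
    - [-1, 0, 0, 0, 0]
    - [-1, 0, 0, 0, 0]

```text
time: 18.77
ee_pos: [0.31, 0.191, 0.2001]
orientation: [-1.768, -2.596, 0.001]
wrist_force: [-0.5, -0.6, 0.2]
finger_gap: 0.0
grasp_force: 0.0
```

```bash
python3 - <<'E'
from workcell import env
from h import *;import cv2,pickle
o=np.array([.4445,.2433]);y=np.radians(22);R=np.array([[np.cos(y),-np.sin(y)],[np.sin(y),np.cos(y)]])
f,s=wrist(env);h=env.grab_frame('side');g=env.grab_frame('top');pickle.dump((f,g,h),open('w6.pkl','wb'))
p=pickle.load(open('w5.pkl','rb'))[0]
print(s['ee_pos'],R.T@(s['ee_pos'][:2]-o)*1e3,s['finger_gap'])
c=lambda a:cv2.resize(a['frame'][110:250,380:510],(390,420),interpolation=cv2.INTER_CUBIC)
cv2.imwrite('pics/w6.png',np.hstack([c(p),c(f)])[:,:,::-1])
E
```

```text
[0.31001772 0.19095389 0.20008401] [-144.298998      1.84347948] 2.029925087912878e-05
```

View pics/w6.png

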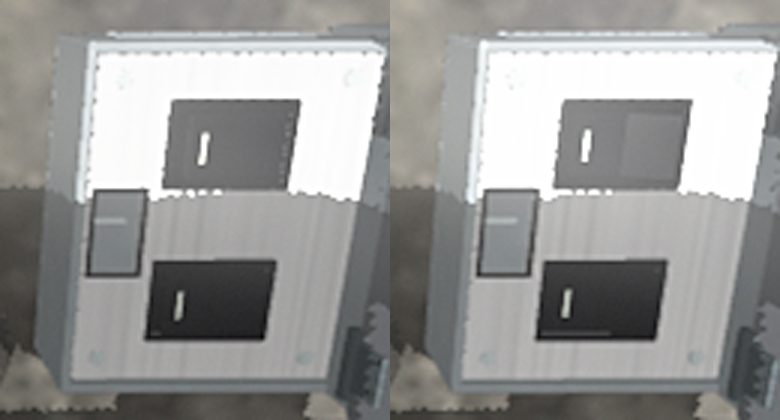

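Left picture is before, right is after: the left mark moved 8 px and the right 3 px towards the front, so the right rocker was half-way. Both now sit at the same offset (about 24 px) from their frames, and the box outline hasn't moved. A quick numeric check of both marks, and of where the cover stands.

```bash
python3 - <<'E'
import pickle,numpy as np,cv2;from h import *
np.set_printoptions(precision=1,suppress=True)
o=np.array([.4445,.2433]);y=np.radians(22);R=np.array([[np.cos(y),-np.sin(y)],[np.sin(y),np.cos(y)]])
for F in('w5.pkl','w6.pkl'):
    f=pickle.load(open(F,'rb'))[0];G=cv2.cvtColor(f['frame'],cv2.COLOR_RGB2GRAY).astype(float)
    for n,(u0,u1,v0,v1) in dict(L=(440,456,150,168),R=(435,447,203,220)).items():
        w=G[v0:v1,u0:u1];w=np.clip(w-np.median(w)-40,0,None);V,U=np.mgrid[v0:v1,u0:u1];c=(U*w).sum()/w.sum(),(V*w).sum()/w.sum()
        print(F,n,np.array(c),*[R.T@(plane(f,c,z)[:2]-o)*1e3 for z in(.047,.0495,.052)])
_,g,h=pickle.load(open('w6.pkl','rb'))
# predicted cover top edge corners at 1.65 rad, box frame
for by in(66,-66):
    a=1.65;X=np.array([38-100*np.cos(a)+4*np.sin(a),by,60+100*np.sin(a)+4*np.cos(a)])/1e3
    W=np.r_[o+R@X[:2],X[2]];print('cover edge',X*1e3,W*1e3,'top px',proj(g,W))
E
```

```text
w5.pkl L [447.4 159.1] [-17.4  27.5] [-18.4  27.9] [-19.5  28.4]
w5.pkl R [439.3 211.3] [-19.5 -28.4] [-20.5 -27.5] [-21.5 -26.6]
w6.pkl L [444.9 158.2] [-20.3  28.4] [-21.3  28.9] [-22.3  29.3]
w6.pkl R [438.4 210.8] [-20.8 -27.8] [-21.8 -26.9] [-22.8 -26.1]
cover edge [ 49.9  66.  159.4] [466.  323.2 159.4] top px [297.2 185.7]
cover edge [ 49.9 -66.  159.4] [515.5 200.8 159.4] top px [356.1 160.6]
```

Both rockers now read the same (bx −20.3 and −20.8 on the "on" plane), and the cover is fully open as predicted. Before reaching behind the cover I check the shelf's clearance.

```bash
python3 - <<'E'
import pickle,numpy as np;from h import *
np.set_printoptions(precision=3,suppress=True)
d=pickle.load(open('f0.pkl','rb'));T,S=d['top'],d['side']
print('foot top z0',plane(T,(352,112),0),'side z0',plane(S,(225,322),0),*tri(T,(352,112),S,(225,322)))
w=pickle.load(open('w1.pkl','rb'))
for p in((470,235),(480,215),(565,62)):print('wrist',p,plane(w,p,0),plane(w,p,.1))
print(plane(T,(280,113),0),plane(T,(280,113),.1),plane(T,(280,90),.1))
E
```

```text
foot top z0 [0.662 0.187 0.   ] side z0 [0.748 0.364 0.   ] [ 0.85   0.125 -0.756] 0.07657720669567292
wrist (470, 235) [0.665 0.172 0.   ] [0.601 0.194 0.1  ]
wrist (480, 215) [0.662 0.212 0.   ] [0.598 0.226 0.1  ]
wrist (565, 62) [0.653 0.475 0.   ] [0.591 0.438 0.1  ]
[0.662 0.367 0.   ] [0.634 0.36  0.1  ] [0.686 0.359 0.1  ]
```

The shelf front is at x≈0.66, so it's clear. I go up and over the open cover, then down behind it with shut fingers.

play_rows:
  commands:
    - [-1, 0, 0.02, -0.08, 0]
    - [-1, 0, 0.13, -0.1, 0]
    - [-1, 0, 0.25, -0.1, 0]
    - [-1, 0, 0.37, -0.1, 0]
    - [-1, 0, 0.47, -0.1, 0]

```text
time: 19.55
ee_pos: [0.5305, 0.2779, 0.2498]
orientation: [-1.768, -2.597, 0.001]
wrist_force: [-0.7, 0.4, 0.1]
finger_gap: -0.0
grasp_force: 0.0
```

play_rows:
  commands:
    - [-1, 0, 0, 0, 0]
    - [-1, 0, 0, 0.06, 0]
    - [-1, 0, 0, 0.14, 0]
    - [-1, 0, 0, 0.22, 0]
    - [-1, 0, 0, 0.23, 0]

```text
time: 20.18
ee_pos: [0.5256, 0.2761, 0.1322]
orientation: [-1.765, -2.594, 0.01]
wrist_force: [-0.0, 0.2, -0.1]
finger_gap: -0.0001
grasp_force: 0.0
```

play_rows:
  commands:
    - [-1, 0, -0.05, 0.004, 0]
    - [-1, 0, -0.078, 0.006, 0]
    - [-1, 0, -0.094, 0.007, 0]
    - [-1, 0, -0.108, 0.008, 0]
    - [-1, 0, -0.122, 0.011, 0]

```text
time: 20.8
ee_pos: [0.472, 0.2549, 0.1305]
orientation: [1.767, 2.596, 0.002]
wrist_force: [0.2, 0.5, 1.6]
finger_gap: 0.0001
grasp_force: 0.6
```

play_rows:
  commands:
    - [-1, 0, -0.014, 0.003, 0]
    - [-1, 0, -0.042, 0.015, 0]
    - [-1, 0, -0.068, 0.029, 0]
    - [-1, 0, -0.088, 0.049, 0]
    - [-1, 0, -0.108, 0.073, 0]

```text
time: 21.42
ee_pos: [0.4214, 0.2349, 0.0932]
orientation: [1.768, 2.597, 0.001]
wrist_force: [2.5, 0.9, 1.6]
finger_gap: -0.0001
grasp_force: 1.1
```

```bash
python3 - <<'E'
from workcell import env
from h import *;import cv2,pickle
o=np.array([.4445,.2433]);y=np.radians(22);R=np.array([[np.cos(y),-np.sin(y)],[np.sin(y),np.cos(y)]])
s=env.sense();print(s['ee_pos'],R.T@(s['ee_pos'][:2]-o)*1e3,R.T@s['wrist_force'][:2],s['wrist_force'][2])
E
```

```text
[0.42135259 0.23491701 0.09321013] [-24.60222779   0.89859436] [ 2.66445186 -0.1437201 ] 1.6151192905108904
```

play_rows:
  commands:
    - [-1, 0, -0.01, 0.02, 0]
    - [-1, 0, -0.018, 0.04, 0]
    - [-1, 0, -0.026, 0.062, 0]
    - [-1, 0, -0.034, 0.08, 0]
    - [-1, 0, -0.04, 0.084, 0]

```text
time: 22.05
ee_pos: [0.4029, 0.2276, 0.0508]
orientation: [-1.768, -2.597, 0.0]
wrist_force: [2.0, 0.1, 2.0]
finger_gap: -0.0004
grasp_force: 1.2
```

play_rows:
  commands:
    - [-1, 0, 0, 0.004, 0]
    - [-1, 0, 0, 0.008, 0]
    - [-1, 0, 0, 0.012, 0]
    - [-1, 0, 0, 0.014, 0]
    - [-1, 0, 0, 0.014, 0]

```text
time: 22.68
ee_pos: [0.4027, 0.2276, 0.0442]
orientation: [-1.768, -2.597, 0.001]
wrist_force: [-1.0, -0.8, 1.3]
finger_gap: 0.0
grasp_force: 0.8
```

play_rows:
  commands:
    - [-1, 0, 0, 0.003, 0]
    - [-1, 0, 0, 0.006, 0]
    - [-1, 0, 0, 0.008, 0]
    - [-1, 0, 0, 0.008, 0]
    - [-1, 0, 0, 0.008, 0]

```text
time: 23.3
ee_pos: [0.403, 0.2277, 0.0424]
orientation: [1.768, 2.597, 0.0]
wrist_force: [-5.1, -2.8, 12.2]
finger_gap: 0.0005
grasp_force: 6.6
```

play_rows:
  commands:
    - [-1, 0, 0, -0.02, 0]
    - [-1, 0, 0, -0.06, 0]
    - [-1, 0, 0, -0.14, 0]
    - [-1, 0, -0.06, -0.24, 0]
    - [-1, 0, -0.18, -0.32, 0]

```text
time: 23.92
ee_pos: [0.3271, 0.1977, 0.1972]
orientation: [1.768, 2.596, 0.003]
wrist_force: [-0.5, 0.8, 0.4]
finger_gap: -0.0001
grasp_force: 0.0
```

play_rows:
  commands:
    - [-1, 0, -0.02, -0.02, 0]
    - [-1, 0, -0.02, -0.02, 0]
    - [-1, 0, -0.02, -0.02, 0]
    - [-1, 0, -0.02, -0.02, 0]
    - [-1, 0, -0.02, -0.02, 0]

```text
time: 24.55
ee_pos: [0.3175, 0.1939, 0.2039]
orientation: [-1.767, -2.596, 0.003]
wrist_force: [0.1, -0.4, 0.4]
finger_gap: -0.0002
grasp_force: 0.0
```

play_rows:
  commands:
    - [-1, 0, 0, 0, 0]
    - [-1, 0, 0, 0, 0]
    - [-1, 0, 0, 0, 0]
    - [-1, 0, 0, 0, 0]
    - [-1, 0, 0, 0, 0]

```text
time: 25.18
ee_pos: [0.3174, 0.194, 0.2051]
orientation: [1.768, 2.597, 0.0]
wrist_force: [-0.0, -0.3, 0.6]
finger_gap: -0.0003
grasp_force: 0.0
```

```bash
python3 - <<'E'
from workcell import env
from h import *;import cv2,pickle
s=env.sense();print(s['ee_pos'],s['wrist_force'])
a=pickle.load(open('f0.pkl','rb'));o=np.array([.4445,.2433]);y=np.radians(22);R=np.array([[np.cos(y),-np.sin(y)],[np.sin(y),np.cos(y)]])
w6=pickle.load(open('w6.pkl','rb'))
for n,i in(('top',1),('side',2)):
    g=env.grab_frame(n)
    # edge-based comparison inside the box + bystander patch
    e=lambda x:cv2.dilate(cv2.Canny(cv2.cvtColor(x,cv2.COLOR_RGB2GRAY),60,150),np.ones((3,3)))
    q=[np.r_[o+R@np.array([x,yy])/1e3,z] for x in(-62,75) for yy in(-66,66) for z in(.06,.16)]
    P=np.array([proj(g,X) for X in q]);u0,v0=P.min(0).astype(int)-3;u1,v1=P.max(0).astype(int)+3
    sl=(slice(v0,v1),slice(u0,u1))
    D=lambda A,B:(np.abs(A[sl].astype(int)-B[sl]).max(2)>40).mean()
    print(n,sl,'now vs closed start',D(g['frame'],a[n]['frame']),'open vs closed start',D(w6[i]['frame'],a[n]['frame']))
f,_=wrist(env);G=cv2.cvtColor(f['frame'],cv2.COLOR_RGB2GRAY)
P=lambda x,yy,z:proj(f,np.r_[o+R@np.array([x,yy])/1e3,z/1e3])
for nm,X in dict(rockL=(-8,28,47),rockR=(-8,-28,47),covermid=(0,0,64)).items():
    u,v=P(*X).astype(int);print(nm,u,v,G[v-2:v+3,u-2:u+3].mean() if 0<=v<398 and 0<=u<638 else None)
b=f['frame'].astype(int)
# cover front/side edge: scan rows along the box's y at bx=-20 for the left edge of the light cover
pts=[P(-20,t,64) for t in np.arange(50,85,2)];print([int(G[int(v),int(u)]) if 0<=v<400 and 0<=u<640 else -1 for u,v in pts])
pts=[P(t,40,64) for t in np.arange(-80,-40,2)];print([int(G[int(v),int(u)]) if 0<=v<400 and 0<=u<640 else -1 for u,v in pts])
cv2.imwrite('pics/w7.png',f['frame'][:,:,::-1])
E
```

```text
[0.31737746 0.19397537 0.20510298] [-0.03166553 -0.29616549  0.6139352 ]
top (slice(np.int64(146), np.int64(238), None), slice(np.int64(289), np.int64(380), None)) now vs closed start 0.2865504061156235 open vs closed start 0.31903965599617773
side (slice(np.int64(131), np.int64(233), None), slice(np.int64(251), np.int64(346), None)) now vs closed start 0.2759545923632611 open vs closed start 0.39453044375644997
rockL 447 157 205.04
rockR 441 209 112.2
covermid 458 188 121.72
[205, 202, 204, 203, 203, 203, 203, 205, 152, 136, 134, 132, 134, 141, 160, 167, 172, 157]
[153, 155, 152, 153, 144, 164, 162, 163, 140, 146, 207, 207, 207, 207, 205, 206, 207, 206, 205, 207]
```

```bash
python3 -c "
from workcell import env
print(env.sign_off())"
```

```text
the job is handed in; nothing more can be done
None
```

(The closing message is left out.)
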